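# Index the specimen carousel by counted turns and weigh the jar with the handle

## Task

Wind the handwheel of the specimen carousel by whole turns, either way round (each full turn moves the carousel one place), until the jar with the upright handle on its lid stands squarely at the gap in the guard rail, by the steel index mark. Then lift that jar out through the gap and set it down gently, upright, in the middle of the balance pan. Leave the carousel at that place, with the other jars standing in their places, and do not disturb the loose things on the bench.

Things in the scene. Friction and masses are not known exactly. Their poses are not given: they have to be found in the camera images.
- indexer: The carousel machine, fixed to the bench: grey base 290 x 290 mm, with a side block that carries the handwheel, whose axis stands at (-85, -245) mm in this frame. Origin on the turntable's upright axis at bench height; z up; the gap in the guard rail lies on -x, roughly towards the robot.
- turntable_top (a point): On the turntable's axis, at the level of its top, 60 mm above the bench. The turntable is a 268 mm aluminium disc with six places at 60 degree steps on a circle of 90 mm radius, each a shallow ring 62 mm inside and 9 mm high. The one at the gap starts empty; the others hold jars, the handle jar in one of the three farthest from the gap (120, 180 or 240 degrees from it).
- guard_rail (a point): On the turntable's axis, at the height of the guard rail (188 mm above the bench): a 7 mm steel wire that runs at 90 mm radius over all the places but the one at the gap, on three posts at 148 mm radius. It is open for 48 degrees either side of the gap's middle, so a jar can be lifted out there only.
- handwheel (a joint): Angle of the handwheel (rad, no end stops), 0 at the start, growing anticlockwise seen from above. Geared 6 to 1 to the turntable, which turns the same way: one full turn (6.283) moves it one place, 60 degrees. Multiples of 6.283 put a place exactly at the gap. About 0.12 N m of friction; it stays where it is left.
- turntable (a joint): Angle of the turntable (rad), one sixth of the handwheel's angle, growing anticlockwise seen from above.
- handwheel_axis (a point): Point on the upright axis of the handwheel (black rim 150 mm across, lying flat), 110 mm above the bench; the rim's top is 115 mm above the bench.
- crank_grip (a point): Grip point on the axis of the handwheel's upright black crank knob, 55 mm out from the handwheel's axis, 146 mm above the bench. The knob is 25 mm across, from 116 to 162 mm above the bench, and spins freely on its pin, so a gripper can hold it and keep its own orientation all round the circle. It starts on the -x side (carousel frame) of that axis. Only its position has meaning.
- opening (a point): Centre of the carousel place at the gap in the guard rail, at the level of the turntable's top (60 mm above the bench); fixed to the machine, does not turn.
- handle_jar: The jar to be weighed: closed glass jar 54 mm across with a 53 mm grey lid, lid's top 70 mm above its underside, and on the lid an upright round handle 22 mm across and 34 mm tall (104 mm overall). About 0.2 to 0.3 kg. Origin at the centre of its underside, z up.
- jar_handle (a point): Grip point in the handle of that jar, on its axis, 92.5 mm above its underside.
- pan (a point): Centre of the top of the round steel pan (130 mm across, 66 mm above the bench) of the white laboratory balance, fixed, 300 x 190 mm and 50 mm tall. The pan lies towards the far end of it.
- jar_b: One of the four other jars on the carousel: same jar with a flat lid and no handle, 54 mm across, 70 mm tall; origin at the centre of its underside
- jar_c: One of the four other jars on the carousel: same jar with a flat lid and no handle, 54 mm across, 70 mm tall; origin at the centre of its underside
- jar_d: One of the four other jars on the carousel: same jar with a flat lid and no handle, 54 mm across, 70 mm tall; origin at the centre of its underside
- jar_e: One of the four other jars on the carousel: same jar with a flat lid and no handle, 54 mm across, 70 mm tall; origin at the centre of its underside
- beaker: Bystander: open glass beaker, 70 mm across, 90 mm tall; origin under its centre
- dropper_bottle: Bystander: small black dropper bottle, 38 mm across, 85 mm tall; origin under its centre
- petri_stack: Bystander: stack of three closed glass dishes, 94 mm across, 41 mm tall; origin under its centre
Not all that is in view belongs to the job. What is shaped like the jar_c but orange or red is not meant.

How it is judged:
By the outcome, as a careful person would: the job done as asked, in the order asked, and still so for the second after the job is handed in, with the robot touching nothing.
It also fails if it takes over 72 s, if anything falls off the work surface, if the arm or the gripper's body presses on something with over 40 N, if the wrist force passes 120 N, or if a joint passes its speed limit or range.

## Robot

A 7-joint arm with a two-finger parallel gripper is mounted at the origin on the work surface. World frame = base frame: x ahead of the robot, y to its left, z up, the work surface at z = 0. Lengths are in mm, angles in rad, forces in N, time in s.
With the tool pointing down it reaches from about 400 to 875 mm from the base axis. Payload 4.4 kg.
Tool frame: the origin (TCP) lies midway between the tips of the shut fingers; the grasp point (between the pads) lies ctrl.grip_depth behind it (ctrl.grip_depth is the distance from the TCP to the grasp point, in mm); z points along the fingers, y is the line along which they close (so a half turn about z gives the same grasp; the last joint's range is limited). The gripper opens to 85 mm and grips with 20 to 120 N. Pads are 22 mm wide; open, the fingers measure 114 mm over their backs; the gripper's body (76 mm by 85 mm) begins 54 mm behind the grasp point. The pads swing forward as they close: fully open they stand 13 mm farther back than shut.
Start: joints at [-1.292, 0.628, 0.038, 1.517, -0.027, 0.996, -0.02], TCP at [219.682, 611.766, 231.313] pointing down, gripper open.
Joint ranges: [-3.06, 3.06], [-0.37, 2.12], [-1.25, 1.32], [0.18, 2.47], [-1.1, 4.24], [0.23, 1.98], [-2.94, 2.94]. Speed limits (rad/s): [2.57, 2.57, 3.14, 3.14, 3.14, 3.14, 3.14].

## Interface

Orientations are given as [roll, pitch, yaw] about the fixed x, y, z axes, in that order (R = Rz(yaw) Ry(pitch) Rx(roll)).
In Python, from cell import ctrl gives the robot as it stands.
- The arm moves only by the tool carry_out, never from a script. Its argument "deltas" is one flat list of numbers, 7 for each row, row after row: the turn, a rotation vector about the tool's x, y, z in degrees, then the shift along the tool's x, y, z in m, then the closure, from -1 (fully open) to 1 (shut). In form: [wx, wy, wz, dx, dy, dz, claw, wx, wy, wz, dx, dy, dz, claw, ...]. A call has 1 to 12 rows; each row shifts and turns the commanded pose from where the row before left it, along the tool's axes as they then stand; what a row does not reach is not made up. A row lasts 1/8 s, in which the tool goes at most 62.5 mm and 10.7 degrees, less where a joint would pass 70% of its speed; a pose out of reach is approached as far as the arm can. A call with a gripper value outside its range is refused whole. The fingers move at their own pace and stop on an object; the grip force is fixed at half the most. Time passes only in rows, so rows that do not move let the fingers close. It gives the time, the measured TCP pose, the force, the opening and the grip force at its end, in the units of the state.
- ctrl.read_state(): the state, without advancing time (a new reading comes with each control period).
- ctrl.get_image(name): name is "scene" or "side" or "wrist"; returns the picture (384x512x3 uint8, red, green, blue); there is no depth.
- ctrl.calibration(name): a dict with "mtx" (3x3 intrinsics, pixels), "R" (3x3) and "t" (3): a world point X has camera coordinates R X + t. Camera axes: x right, y down, z forward; pixel columns grow to the right and rows downward; lengths in mm; the calibration is good to about 2 mm. The wrist camera is an equidistant fisheye: a pixel r from the principal point sees the ray r / f radians off the axis. A picture is of the moment at which its call begins: read the wrist's pose just before it. calibration takes no time and is no camera call; for the wrist camera it gives the pose at the moment of the call.
- ctrl.finish_job(): hands the job in; it is judged then, once.
The state is a dict: "clock": time; "qpos": joint angles; "qd": joint speeds; "tau": joint torques, N m; "eef_pos": TCP position; "tool_rot": TCP orientation; "force": force on the tool from outside, world axes, zero at the start; "torque": the same for the moment, N m; "width": finger opening in mm; "gripper_force": force on a finger pad.
Only numpy, scipy, OpenCV 4.12 (cv2) and the standard library are available. Lean on these libraries where they do the work, as an engineer would, in place of code of your own. Each camera call takes 0.05 s, during which the arm holds its last target. There are 200 camera calls.

## Working session

There is one attempt and no reset: what is moved stays moved. The work goes in short steps, Python scripts to look and compute and a tool call to move; the robot and the scene stay as the last step left them, time stands still between calls to the robot, and variables do not carry over. Pictures are saved under pics/ and viewed, at most 10 in all, crops included, and the job is handed in when it is done.

Besides the shell and the picture viewer there is one more tool, called as name(argument=value, ...) on one line, values as JSON. carry_out: Moves the arm, as the interface text tells. Its arguments: {"type":"object","properties":{"deltas":{"type":"array"}},"required":["deltas"]}

```bash
mkdir -p pics; ls
python3 - <<'E'
from cell import ctrl
import cv2,numpy as np
s=ctrl.read_state()
print(s, ctrl.grip_depth)
ims=[]
for n in ("scene","side","wrist"):
    c=ctrl.calibration(n); im=ctrl.get_image(n)[:,:,::-1]
    cv2.imwrite(f"pics/{n}0.png",im); 
    print(n,np.round(c["mtx"],1).tolist(),np.round(c["R"],3).tolist(),np.round(c["t"],1))
    ims.append(im)
E
```

```text
pics
{'clock': 0.0, 'qpos': array([-1.29180879,  0.62933786,  0.03842856,  1.51837228, -0.02701494,
        0.99630637, -0.01995941]), 'qd': array([-4.97378285e-04, -1.74612085e-05,  3.73490755e-04, -5.60532128e-04,
        6.15683827e-04,  1.32552701e-03, -8.16165695e-04]), 'tau': array([ 6.57915116e-04, -5.63394964e+01,  1.22610200e+00, -1.93451571e+01,
        1.08456973e-02,  1.00756178e-02, -1.11275989e-05]), 'eef_pos': array([219.44630891, 611.16671086, 230.39283339]), 'tool_rot': array([-3.13968618e+00,  4.44621760e-06,  2.79684832e+00]), 'force': array([0.17039456, 0.04242025, 0.72868913]), 'torque': array([-0.0267952 ,  0.05107609, -0.00124481]), 'gripper_force': 0.0, 'width': 85.53069235386728} 18.700000000000003
scene [[356.8, 0.0, 255.1], [0.0, 356.8, 190.7], [0.0, 0.0, 1.0]] [[0.359, 0.933, 0.02], [0.628, -0.226, -0.744], [-0.69, 0.279, -0.667]] [-220.7 -262.3 1486.8]
side [[394.5, 0.0, 254.9], [0.0, 394.5, 192.0], [0.0, 0.0, 1.0]] [[0.634, -0.773, -0.013], [-0.611, -0.49, -0.622], [0.475, 0.403, -0.783]] [-381.2  436.7  785.2]
wrist [[297.3, 0.0, 257.7], [0.0, 297.3, 192.3], [0.0, 0.0, 1.0]] [[0.338, 0.941, -0.001], [0.904, -0.325, 0.277], [0.26, -0.095, -0.961]] [-649.8  -37.2  378.4]
```

View pics/scene0.png

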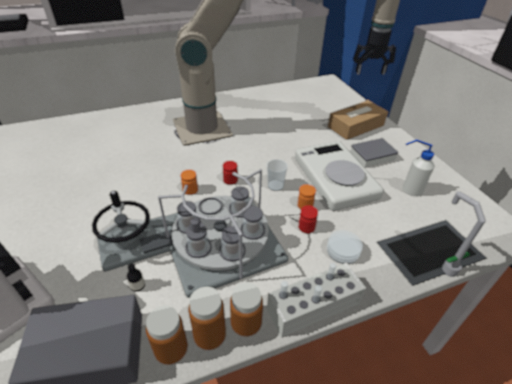

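View pics/side0.png

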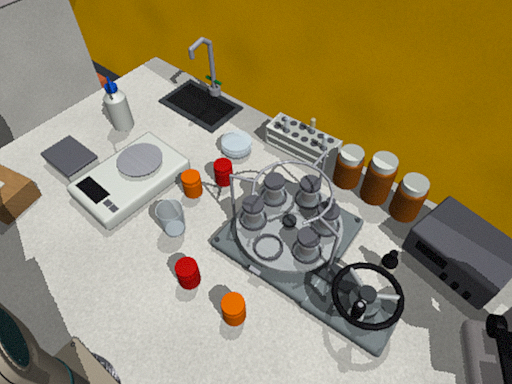

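The scene view shows the carousel at about (220,230), the wheel at (120,220), its knob at (115,200) and the pan at (345,172). The side view shows the carousel at (288,220), the empty ring at (268,247), the wheel at (368,296), the knob at (358,308) and the pan at (140,160). Next I'll take a close crop of the jars.

Run:
```python
import cv2,numpy as np
a=cv2.imread("pics/scene0.png")[165:290,85:285]; b=cv2.imread("pics/side0.png")[150:350,205:415]
a=cv2.resize(a,(400*1,250),interpolation=cv2.INTER_CUBIC); 
a=cv2.resize(cv2.imread("pics/scene0.png")[170:275,155:285],(400,323),interpolation=cv2.INTER_CUBIC)
b=cv2.resize(cv2.imread("pics/side0.png")[155:275,215:350],(400,356),interpolation=cv2.INTER_CUBIC)
c=np.zeros((356,800,3),np.uint8); c[:323,:400]=a; c[:,400:]=b
c2=np.zeros((596,800,3),np.uint8); c2[:356]=c
c2[356:,:400]=cv2.resize(cv2.imread("pics/scene0.png")[180:264,80:220],(400,240),interpolation=cv2.INTER_CUBIC)
c2[356:,400:]=cv2.resize(cv2.imread("pics/side0.png")[260:350,280:430],(400,240),interpolation=cv2.INTER_CUBIC)
cv2.imwrite("pics/crop1.png",c2)
```

```text
(no output)
```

View pics/crop1.png

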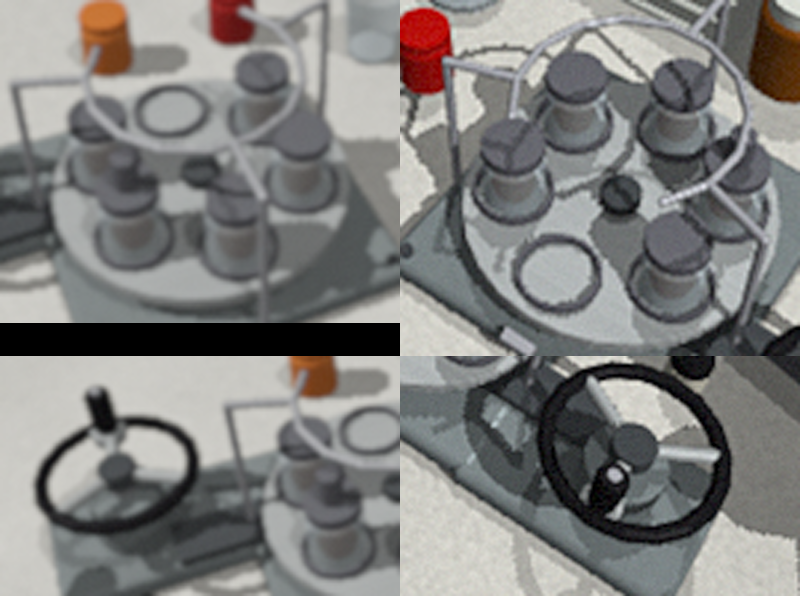

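View pics/wrist0.png

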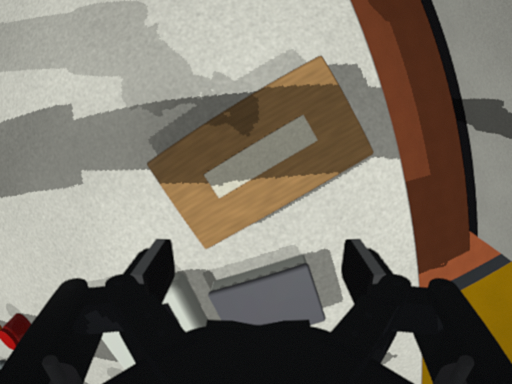

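The possible targets, by scene pixel, are:
- Flat-lid jars: (187,209), (240,195), (252,214) and (231,237).
- The jar with a knob on its lid: (196,222).
- Orange and red decoys: (189,182), (230,172), (307,197) and (308,219).
- Brown jars behind the carousel.

I choose (196,222), the only one with an upright handle. Next I'll triangulate.

```bash
cat > h.py <<'E'
import numpy as np
from cell import ctrl
def ray(n,p,c=None):
    c=c or ctrl.calibration(n); R,t,K=map(np.asarray,(c["R"],c["t"],c["mtx"]))
    x=(p[0]-K[0,2])/K[0,0]; y=(p[1]-K[1,2])/K[1,1]
    if n=="wrist":
        r=np.hypot(x,y); d=np.array([x*np.sinc(r/np.pi),y*np.sinc(r/np.pi),np.cos(r)])
    else: d=np.array([x,y,1.])
    d=R.T@d; return -R.T@t, d/np.linalg.norm(d)
def plane(n,p,z,c=None):
    o,d=ray(n,p,c); return o+d*(z-o[2])/d[2]
def tri(*rs):
    A=[np.eye(3)-np.outer(d,d) for o,d in rs]
    X=np.linalg.solve(sum(A),sum(a@o for a,(o,d) in zip(A,rs)))
    return X,[np.linalg.norm(a@(X-o)) for a,(o,d) in zip(A,rs)]
def proj(n,X,c=None):
    c=c or ctrl.calibration(n); v=np.asarray(c["R"])@X+c["t"]; v=np.asarray(c["mtx"])@v; return v[:2]/v[2]
E
python3 - <<'E'
from h import *
P={"empty":((210.3,205.8),(268,246.7)),"knobtop":((114,193),(360.6,304.6)),"hub":((121,219),(367.4,294)),"chub":((220,226),(289,220)),"pan":((345,172),(139.5,160))}
X={}
for k,(a,b) in P.items():
    X[k],r=tri(ray("scene",a),ray("side",b)); print(k,X[k].round(1),np.round(r,1))
c=X["chub"]; e=X["empty"]
print("r",np.linalg.norm((c-e)[:2]),"yaw of +x", np.degrees(np.arctan2(*(c-e)[1::-1])))
h=plane("scene",(194.5,218),164-10); print("handle",h)
a=np.degrees(np.arctan2(h[1]-c[1],h[0]-c[0])); b=np.degrees(np.arctan2(e[1]-c[1],e[0]-c[0]))
print("handle angle rel gap",(a-b)%360, np.linalg.norm((h-c)[:2])); print("side px of handle",proj("side",h))
y=np.arctan2(*(c-e)[1::-1]); R=np.array([[np.cos(y),-np.sin(y)],[np.sin(y),np.cos(y)]])
print("pred wheel",c[:2]+R@[-85,-245], "pred knob",c[:2]+R@[-140,-245])
for k in("scene","side"): print(k,"cam",ray(k,(256,192))[0])
E
```

```text
empty [ 522.9 -106.7   62.1] [0.8 0.8]
knobtop [ 488.  -355.   158.9] [0.4 0.4]
hub [ 540.5 -352.2  110.5] [0.3 0.3]
chub [ 613.7 -103.1   66.8] [2. 2.]
pan [517.8 357.2  60. ] [0.3 0.3]
r 90.83908866894495 yaw of +x 2.3137337119618855
handle [ 644.79366681 -176.32952686  154.        ]
handle angle rel gap 110.70071370626012 79.60985427120937
side px of handle [325.83783953 206.71212054]
pred wheel [ 538.62940559 -351.28793871] pred knob [ 483.67424451 -353.50836003]
scene cam [1270.38209603 -268.70921573  801.31215979]
side cam [ 135.45608261 -397.04717856  881.26456418]
```

The measured heights fit the text: empty place 62, hub 110, knob top 159. The centre-to-place radius is 90.8, against 90 in the text. The handle jar is about +120° from the gap, so it needs two clockwise turns of the wheel. I'll lift and turn to yaw 90°, so that tool x = world +Y, y = +X and z = down, then travel.

carry_out(deltas=[0,0,10,0,0,-0.02,-1,0,0,10,0,0,-0.02,-1,0,0,10,0,0,-0.02,-1,0,0,10,0,0,-0.02,-1,0,0,10,0,0,-0.02,-1,0,0,10,0,0,-0.01,-1,0,0,10.25,0,0,0,-1,0,0,0,-0.036,0.03,0,-1,0,0,0,-0.036,0.03,0,-1,0,0,0,-0.036,0.03,0,-1,0,0,0,-0.036,0.03,0,-1,0,0,0,-0.036,0.03,0,-1])

```text
clock: 1.65
eef_pos: [370.3, 430.4, 341.1]
tool_rot: [-3.141, 0.0, 1.571]
force: [0.2, -0.0, -0.2]
width: 85.5
gripper_force: 0.0
```

carry_out(deltas=[0,0,0,-0.045,0.035,0,-1,0,0,0,-0.045,0.035,0,-1,0,0,0,-0.045,0.03,0,-1,0,0,0,-0.045,0.03,0,-1,0,0,0,-0.05,0,0,-1,0,0,0,-0.05,0,0,-1,0,0,0,-0.05,0,0,-1,0,0,0,-0.05,0,0,-1,0,0,0,-0.05,0,0,-1,0,0,0,-0.05,0,0,-1,0,0,0,-0.05,0,0,-1,0,0,0,-0.03,0,0,-1])

```text
clock: 3.15
eef_pos: [498.9, -131.1, 341.3]
tool_rot: [-3.141, 0.001, 1.568]
force: [0.4, 0.0, 0.2]
width: 85.4
gripper_force: 0.0
```

Run:
```python
from h import *
import cv2,pickle
s=ctrl.read_state(); c=ctrl.calibration("wrist"); im=ctrl.get_image("wrist")[:,:,::-1]
cv2.imwrite("pics/w1.png",im); pickle.dump(c,open("w1.pkl","wb"))
print(s["eef_pos"],s["tool_rot"],ray("wrist",(256,192))[0])
```

```text
[ 498.91202497 -131.12236962  341.34385346] [-3.14146025e+00  7.78070057e-04  1.56760574e+00] [500.76338317 -64.42207876 483.92877884]
```

View pics/w1.png

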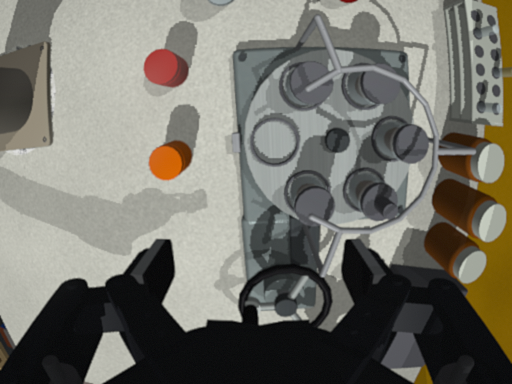

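The wrist view shows the handle jar at (383,203), two places anticlockwise from the empty ring at (274,140). The index mark is at (236,142), the carousel hub at (337,139) and the wheel hub at (286,303). The gap is free.

Run:
```python
from h import *
import pickle
c=pickle.load(open("w1.pkl","rb"))
w=lambda p:ray("wrist",p,c)
P={"empty":((210.3,205.8),(268,246.7),(274.5,139.5)),"hub":((121,219),(367.4,294),(286,302)),"chub":((220,226),(289,220),(337,139.5))}
for k,(a,b,d) in P.items():
    X,r=tri(ray("scene",a),ray("side",b),w(d)); print(k,X.round(1),np.round(r,1), plane("wrist",d,X[2],c).round(1))
m=plane("wrist",(236,142),30,c); print("index",m)
```

```text
empty [ 523.7 -105.9   61.7] [1.8 0.5 1.8] [ 524.7 -104.5   61.7]
hub [ 542.1 -350.9  108.3] [3.2 1.  3.8] [ 544.  -346.9  108.3]
chub [ 614.1 -102.9   66.9] [2.2 1.9 0.7] [ 614.7 -102.5   66.9]
index [ 467.55286884 -111.32279588   30.        ]
```

carry_out(deltas=[0,0,-0.2,-0.0445,-0.0025,0,-1,0,0,0,-0.0445,-0.0025,0,-1,0,0,0,-0.0445,-0.0025,0,-1,0,0,0,-0.0445,-0.0025,0,-1,0,0,0,-0.0445,-0.0025,0,-1,0,0,0,0,0,0.04,-1,0,0,0,0,0,0.04,-1,0,0,0,0,0,0.04,-1,0,0,0,0,0,0.04,-1,0,0,0,0,0,0.02,-1,0,0,0,0,0,0,-1])

```text
clock: 4.58
eef_pos: [486.8, -349.6, 159.6]
tool_rot: [-3.138, -0.002, 1.574]
force: [-0.3, 0.4, -0.4]
width: 85.7
gripper_force: 0.0
```

Run:
```python
from h import *
import cv2
s=ctrl.read_state(); print(s["eef_pos"])
a=ctrl.get_image("side")[:,:,::-1]; b=ctrl.get_image("wrist")[:,:,::-1]; d=ctrl.get_image("scene")[:,:,::-1]
o=np.zeros((600,800,3),np.uint8)
o[:300,:400]=cv2.resize(a[230:350,290:450],(400,300)); o[:300,400:]=cv2.resize(b,(400,300)); o[300:,:400]=cv2.resize(d[150:270,60:220],(400,300))
cv2.imwrite("pics/k1.png",o)
```

```text
[ 486.80971092 -349.6094601   159.557793  ]
```

View pics/k1.png

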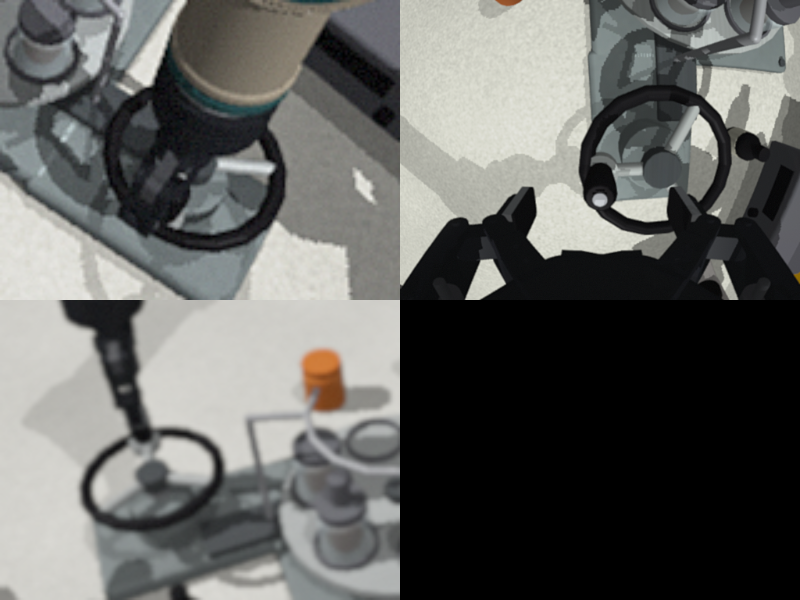

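The knob top at wrist pixel about (256,254) lies centred between the open pads, at (187,256) and (358,256). Next I'll measure it from this second wrist pose.

Run:
```python
from h import *
X,r=tri(ray("wrist",(256,255)),ray("side",(360.6,304.6)),ray("scene",(114,193))); print(X,r,plane("wrist",(256,255),162))
print("wheel hub",plane("wrist",(662-400)*1.28*np.array([1,0])+np.array([0,168*1.28]),110))
```

```text
[ 488.5368405  -355.92543507  160.24418199] [np.float64(2.2846161967746084), np.float64(1.1856394133789776), np.float64(1.5685488917085746)] [ 489.17893916 -357.47294371  162.        ]
wheel hub [ 545.79074324 -353.96390888  110.        ]
```

carry_out(deltas=[0,0,0,-0.006,0.001,0.004,-1,0,0,0,0,0,0.014,-1,0,0,0,0,0,0.014,-1,0,0,0,0,0,0,0,0,0,0,0,0,0,1,0,0,0,0,0,0,1,0,0,0,0,0,0,1,0,0,0,0,0,0,1,0,0,0,0,0,0,1])

```text
clock: 5.85
eef_pos: [486.6, -357.3, 130.0]
tool_rot: [-3.139, -0.0, 1.573]
force: [-4.7, 0.5, 5.1]
width: 23.0
gripper_force: 59.0
```

The knob is held. Next I'll compute the row deltas for a half turn clockwise, in 15° steps.

Run:
```python
import numpy as np
t=np.radians(182.3-15*np.arange(25)); p=np.round(55*np.c_[np.sin(t),np.cos(t)],1)
d=np.diff(p,axis=0)/1000
for h in (0,12): print(", ".join(f"0, 0, 0, {x:.4f}, {y:.4f}, 0, 1" for x,y in d[h:h+12]))
```

```text
0, 0, 0, 0.0143, 0.0013, 0, 1, 0, 0, 0, 0.0135, 0.0050, 0, 1, 0, 0, 0, 0.0117, 0.0083, 0, 1, 0, 0, 0, 0.0092, 0.0110, 0, 1, 0, 0, 0, 0.0060, 0.0130, 0, 1, 0, 0, 0, 0.0025, 0.0142, 0, 1, 0, 0, 0, -0.0013, 0.0143, 0, 1, 0, 0, 0, -0.0050, 0.0135, 0, 1, 0, 0, 0, -0.0083, 0.0117, 0, 1, 0, 0, 0, -0.0110, 0.0092, 0, 1, 0, 0, 0, -0.0130, 0.0060, 0, 1, 0, 0, 0, -0.0142, 0.0025, 0, 1
0, 0, 0, -0.0143, -0.0013, 0, 1, 0, 0, 0, -0.0135, -0.0050, 0, 1, 0, 0, 0, -0.0117, -0.0083, 0, 1, 0, 0, 0, -0.0092, -0.0110, 0, 1, 0, 0, 0, -0.0060, -0.0130, 0, 1, 0, 0, 0, -0.0025, -0.0142, 0, 1, 0, 0, 0, 0.0013, -0.0143, 0, 1, 0, 0, 0, 0.0050, -0.0135, 0, 1, 0, 0, 0, 0.0083, -0.0117, 0, 1, 0, 0, 0, 0.0110, -0.0092, 0, 1, 0, 0, 0, 0.0130, -0.0060, 0, 1, 0, 0, 0, 0.0142, -0.0025, 0, 1
```

First a quarter turn, to check the forces.

carry_out(deltas=[0,0,0,0.0143,0.0013,0,1,0,0,0,0.0135,0.005,0,1,0,0,0,0.0117,0.0083,0,1,0,0,0,0.0092,0.011,0,1,0,0,0,0.006,0.013,0,1,0,0,0,0.0025,0.0142,0,1])

```text
clock: 6.6
eef_pos: [541.1, -298.9, 130.1]
tool_rot: [-3.141, -0.001, 1.574]
force: [-4.2, -2.4, 3.8]
width: 22.7
gripper_force: 60.1
```

carry_out(deltas=[0,0,0,-0.0013,0.0143,0,1,0,0,0,-0.005,0.0135,0,1,0,0,0,-0.0083,0.0117,0,1,0,0,0,-0.011,0.0092,0,1,0,0,0,-0.013,0.006,0,1,0,0,0,-0.0142,0.0025,0,1])

```text
clock: 7.35
eef_pos: [596.6, -352.5, 130.0]
tool_rot: [-3.137, -0.001, 1.574]
force: [-9.1, 3.0, 9.3]
width: 22.8
gripper_force: 60.7
```

carry_out(deltas=[0,0,0,-0.0143,-0.0013,0,1,0,0,0,-0.0135,-0.005,0,1,0,0,0,-0.0117,-0.0083,0,1,0,0,0,-0.0092,-0.011,0,1,0,0,0,-0.006,-0.013,0,1,0,0,0,-0.0025,-0.0142,0,1,0,0,0,0.0013,-0.0143,0,1,0,0,0,0.005,-0.0135,0,1,0,0,0,0.0083,-0.0117,0,1,0,0,0,0.011,-0.0092,0,1,0,0,0,0.013,-0.006,0,1,0,0,0,0.0142,-0.0025,0,1])

```text
clock: 8.85
eef_pos: [486.6, -358.7, 130.0]
tool_rot: [-3.14, 0.003, 1.572]
force: [-2.5, -2.3, 6.4]
width: 23.2
gripper_force: 60.5
```

carry_out(deltas=[0,0,0,0.0143,0.0013,0,1,0,0,0,0.0135,0.005,0,1,0,0,0,0.0117,0.0083,0,1,0,0,0,0.0092,0.011,0,1,0,0,0,0.006,0.013,0,1,0,0,0,0.0025,0.0142,0,1,0,0,0,-0.0013,0.0143,0,1,0,0,0,-0.005,0.0135,0,1,0,0,0,-0.0083,0.0117,0,1,0,0,0,-0.011,0.0092,0,1,0,0,0,-0.013,0.006,0,1,0,0,0,-0.0142,0.0025,0,1])

```text
clock: 10.35
eef_pos: [596.5, -351.3, 130.0]
tool_rot: [-3.137, -0.002, 1.574]
force: [-8.7, 2.4, 11.4]
width: 23.2
gripper_force: 61.1
```

carry_out(deltas=[0,0,0,-0.0143,-0.0013,0,1,0,0,0,-0.0135,-0.005,0,1,0,0,0,-0.0117,-0.0083,0,1,0,0,0,-0.0092,-0.011,0,1,0,0,0,-0.006,-0.013,0,1,0,0,0,-0.0025,-0.0142,0,1,0,0,0,0.0013,-0.0143,0,1,0,0,0,0.005,-0.0135,0,1,0,0,0,0.0083,-0.0117,0,1,0,0,0,0.011,-0.0092,0,1,0,0,0,0.013,-0.006,0,1,0,0,0,0.0142,-0.0025,0,1])

```text
clock: 11.85
eef_pos: [486.6, -358.3, 130.0]
tool_rot: [-3.14, 0.003, 1.572]
force: [-2.1, -3.1, 6.3]
width: 23.4
gripper_force: 60.6
```

carry_out(deltas=[0,0,0,0,0,0,1])

```text
clock: 11.98
eef_pos: [486.5, -354.9, 129.9]
tool_rot: [-3.138, -0.003, 1.575]
force: [-4.5, 2.5, 13.1]
width: 22.8
gripper_force: 61.2
```

carry_out(deltas=[0,0,0,0,0,0,-1,0,0,0,0,0,0,-1,0,0,0,0,0,0,-1,0,0,0,0,0,0,-1,0,0,0,0,0,-0.03,-1,0,0,0,0,0,-0.05,-1,0,0,0,0,0,-0.05,-1,0,0,0,0,0,-0.05,-1,0,0,0,0.05,0,-0.03,-1,0,0,0,0.05,0,0,-1,0,0,0,0.04,0,0,-1,0,0,0,0,0,0,-1])

```text
clock: 13.48
eef_pos: [488.8, -212.8, 339.1]
tool_rot: [-3.142, -0.003, 1.58]
force: [0.1, -1.7, 0.3]
width: 85.5
gripper_force: 0.0
```

Run:
```python
from h import *
import cv2,pickle
s=ctrl.read_state(); c=ctrl.calibration("wrist"); b=ctrl.get_image("wrist")[:,:,::-1]
a=ctrl.get_image("side")[:,:,::-1]; d=ctrl.get_image("scene")[:,:,::-1]
pickle.dump(c,open("w2.pkl","wb")); print(s["eef_pos"],s["tool_rot"])
for n,i in(("wrist",b),("side",a),("scene",d)): cv2.imwrite(f"pics/{n}2.png",i)
a0=cv2.imread("pics/side0.png"); r=lambda i:cv2.resize(i,(400,300),interpolation=cv2.INTER_CUBIC)
o=np.vstack([np.hstack([r(a0[260:350,300:420]),r(a[260:350,300:420])]),np.hstack([r(b[0:240,180:500]),r(a[160:295,205:385])])])
cv2.imwrite("pics/t2.png",o)
```

```text
[ 488.84184306 -212.82422952  339.13417469] [-3.14153363e+00 -2.73253321e-03  1.58021029e+00]
```

View pics/t2.png

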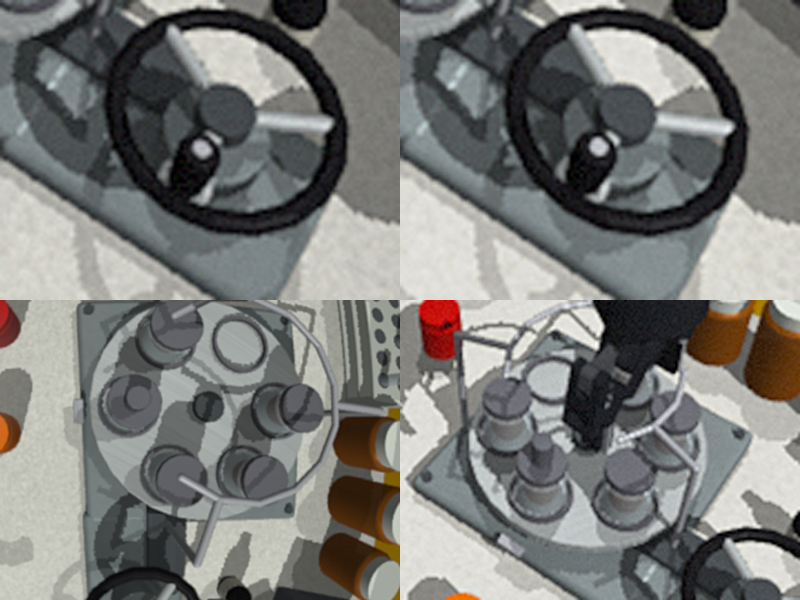

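The wrist view shows the handle jar at the gap by the index mark, handle at full-frame pixel about (291,79). The wheel spokes and knob are almost where they started, so I'll measure the leftover angle.

Run:
```python
from h import *
import cv2
pts=[]
for f in("side0","side2"):
    im=cv2.imread(f"pics/{f}.png"); g=cv2.cvtColor(im,6)[296:312,352:370].astype(float)
    m=(g>130).astype(np.uint8); n,l,st,ce=cv2.connectedComponentsWithStats(m); print(f,st[1:,4],ce[1:]+[352,296])
    k=1+np.argmax(st[1:,4]); w=np.where(cv2.dilate((l==k).astype(np.uint8),np.ones((3,3)))>0,np.clip(g-70,0,None),0)
    yy,xx=np.mgrid[:16,:18]; p=((w*xx).sum()/w.sum()+352,(w*yy).sum()/w.sum()+296); P=plane("side",p,162); print(p,P); pts.append(P)
print("dknob",pts[1]-pts[0])
```

```text
side0 [ 6 19] [[364.         301.16666667]
 [359.84210526 304.15789474]]
(np.float64(360.1291954022989), np.float64(304.17655172413794)) [ 486.66788689 -354.42206388  162.        ]
side2 [21  9] [[359.04761905 303.61904762]
 [363.77777778 301.11111111]]
(np.float64(359.1869123730726), np.float64(303.5690109063558)) [ 486.60047339 -352.43355716  162.        ]
dknob [-0.0674135   1.98850673  0.        ]
```

The residual is about 2 mm at the knob (2° of wheel, 0.35° of table), which is square enough. Next I'll locate the handle.

Run:
```python
from h import *
import pickle
c=pickle.load(open("w2.pkl","rb"))
X,r=tri(ray("wrist",(290.4,77.6),c),ray("side",(268.5,223))); print(X,r)
print(plane("wrist",(290.4,77.6),164,c),plane("side",(268.5,223),164))
```

```text
[ 523.74603483 -106.43136759  162.44255402] [np.float64(1.1278579372083186), np.float64(1.1278579372082906)]
[ 524.20916941 -107.54088818  164.        ] [ 522.29078139 -106.116864    164.        ]
```

carry_out(deltas=[0,0,0.5,0.0365,0.0115,0,-1,0,0,0,0.035,0.0115,0,-1,0,0,0,0.035,0.0117,0,-1,0,0,0,0,0,0.03,-1,0,0,0,0,0,0.04,-1,0,0,0,0,0,0.04,-1,0,0,0,0,0,0.02,-1,0,0,0,0,0,0,-1])

```text
clock: 14.62
eef_pos: [522.2, -111.9, 207.9]
tool_rot: [-3.138, 0.001, 1.563]
force: [-0.5, -0.2, 0.6]
width: 85.3
gripper_force: 0.0
```

carry_out(deltas=[0,0,-0.4,0.0055,0.0013,0,-1,0,0,0,0,0,0,-1,0,0,0,0,0,0.02,-1,0,0,0,0,0,0.02,-1,0,0,0,0,0,0.02,-1,0,0,0,0,0,0.012,-1,0,0,0,0,0,0,-1])

```text
clock: 15.5
eef_pos: [524.4, -104.8, 137.2]
tool_rot: [-3.141, -0.0, 1.572]
force: [-0.5, -0.7, -0.7]
width: 85.7
gripper_force: 0.0
```

Run:
```python
from h import *
import cv2
s=ctrl.read_state(); print(s["eef_pos"],s["tool_rot"],s["force"])
b=ctrl.get_image("wrist")[:,:,::-1];a=ctrl.get_image("side")[:,:,::-1]; d=ctrl.get_image("scene")[:,:,::-1]
r=lambda i:cv2.resize(i,(400,300),interpolation=cv2.INTER_CUBIC)
o=np.vstack([np.hstack([r(b),r(a[150:285,205:385])]),np.hstack([r(d[150:285,145:325]),r(d)])])
cv2.imwrite("pics/g3.png",o)
```

```text
[ 524.4132681  -104.83705663  137.15048215] [-3.14100303e+00 -1.60554777e-04  1.57245904e+00] [-0.46227568 -0.69029001 -0.69582281]
```

View pics/g3.png

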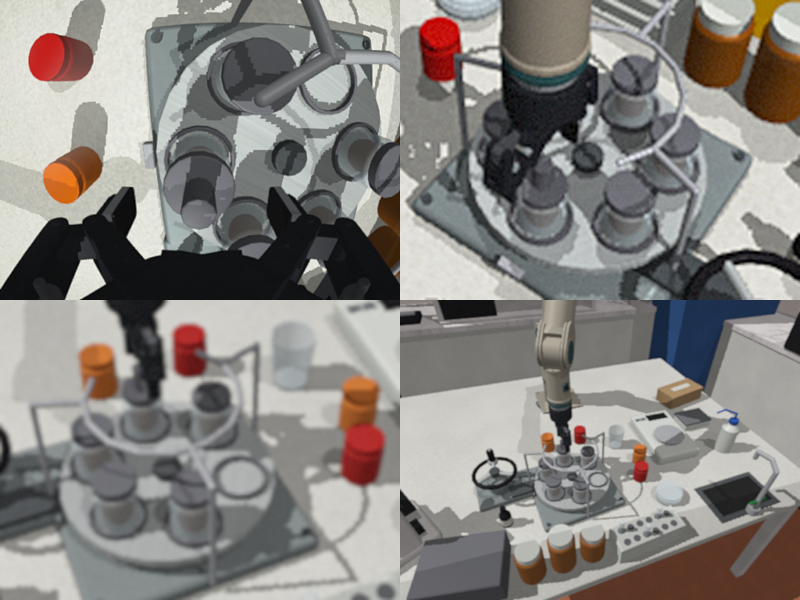

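The handle top at wrist pixel about (255,271) is centred between the pads at (160,256) and (355,256), and nothing touches. I'll close and lift.

carry_out(deltas=[0,0,0,-0.0012,0,0,0,0,0,0,0,0,0,0.3,0,0,0,0,0,0,1,0,0,0,0,0,0,1,0,0,0,0,0,0,1,0,0,0,0,0,0,1,0,0,0,0,0,0,1])

```text
clock: 16.52
eef_pos: [524.4, -106.1, 137.4]
tool_rot: [-3.141, -0.0, 1.572]
force: [-0.9, -0.3, 3.0]
width: 20.3
gripper_force: 58.6
```

carry_out(deltas=[0,0,0,0,0,-0.005,1,0,0,0,0,0,-0.01,1,0,0,0,0,0,-0.015,1,0,0,0,0,0,-0.02,1,0,0,0,0,0,0,1])

```text
clock: 17.15
eef_pos: [525.9, -106.5, 189.2]
tool_rot: [3.138, 0.001, 1.573]
force: [0.6, -0.3, -2.8]
width: 19.7
gripper_force: 58.8
```

Jar held, at about 2.8 N. I'll raise it clear of the rail and measure the pan by its outline in the first pictures.

carry_out(deltas=[0,0,0,0,0,-0.03,1,0,0,0,0,0,-0.04,1,0,0,0,0,0,-0.04,1,0,0,0,0,0,-0.01,1,0,0,0,0,0,0,1])

```text
clock: 17.77
eef_pos: [524.3, -105.8, 306.8]
tool_rot: [-3.141, -0.0, 1.573]
force: [-1.1, 0.7, -2.7]
width: 20.1
gripper_force: 59.2
```

Run:
```python
from h import *
import cv2
C={}
for n,p in(("scene",(345,172)),("side",(139,160))):
    im=cv2.GaussianBlur(cv2.imread(f"pics/{n}0.png"),(3,3),0)
    m=np.zeros((386,514),np.uint8); cv2.floodFill(im.copy(),m,p,0,(9,)*3,(9,)*3,cv2.FLOODFILL_MASK_ONLY|cv2.FLOODFILL_FIXED_RANGE|(255<<8))
    k=max(cv2.findContours(m[1:-1,1:-1],0,1)[0],key=cv2.contourArea)
    e=cv2.fitEllipse(cv2.convexHull(k)); print(n,e,cv2.contourArea(k)); C[n]=e
    q=plane(n,e[0],66); print(q)
    pts=np.array([plane(n,t,66) for t in cv2.convexHull(k)[:,0].astype(float)]); print("circle",cv2.minEnclosingCircle(pts[:,:2].astype(np.float32)))
print(tri(*[ray(n,C[n][0]) for n in C]))
```

```text
scene ((344.0892333984375, 171.83023071289062), (21.53150177001953, 40.61640930175781), 95.9195556640625) 622.0
[521.83143952 350.18351777  66.        ]
circle ((526.451171875, 349.6620788574219), 67.27857971191406)
side ((139.22314453125, 158.91310119628906), (30.22445297241211, 45.17947769165039), 77.10328674316406) 1013.0
[517.19110223 355.2578115   66.        ]
circle ((517.4351196289062, 355.1302185058594), 63.79815673828125)
(array([517.8348468 , 354.89470718,  63.4749648 ]), [np.float64(1.9810535788613866), np.float64(1.9810535788612975)])
```

carry_out(deltas=[0,0,0,0.02,0,0,1,0,0,0,0.035,-0.001,0,1,0,0,0,0.045,-0.001,0,1,0,0,0,0.045,-0.001,0,1,0,0,0,0.045,-0.001,0,1,0,0,0,0.045,-0.001,0,1,0,0,0,0.045,-0.001,0,1,0,0,0,0.045,0,0,1,0,0,0,0.045,0,0,1,0,0,0,0.045,0,0,1,0,0,0,0.03,0,0,1,0,0,0,0.015,0,0,1])

```text
clock: 19.27
eef_pos: [516.2, 355.5, 304.5]
tool_rot: [-3.138, 0.002, 1.575]
force: [-0.2, -0.6, -2.6]
width: 20.4
gripper_force: 59.2
```

carry_out(deltas=[0,0,0,0,0,0,1,0,0,0,0,0,0.03,1,0,0,0,0,0,0.03,1,0,0,0,0,0,0.03,1,0,0,0,0,0,0.02,1,0,0,0,0,0,0,1])

```text
clock: 20.02
eef_pos: [517.1, 351.0, 195.8]
tool_rot: [-3.139, 0.003, 1.57]
force: [0.4, -0.4, -1.8]
width: 20.1
gripper_force: 59.1
```

Run:
```python
from h import *
import cv2
s=ctrl.read_state(); print(s["eef_pos"],s["tool_rot"],s["force"],s["width"])
b=ctrl.get_image("wrist")[:,:,::-1];a=ctrl.get_image("side")[:,:,::-1]; d=ctrl.get_image("scene")[:,:,::-1]
r=lambda i:cv2.resize(i,(400,300),interpolation=cv2.INTER_CUBIC)
o=np.vstack([np.hstack([r(b),r(a[90:225,60:240])]),np.hstack([r(d[100:220,280:440]),r(a)])])
cv2.imwrite("pics/p4.png",o); cv2.imwrite("pics/w4.png",b)
```

```text
[517.14812891 351.01791782 195.80244908] [-3.13850173  0.00333712  1.56972154] [ 0.350486   -0.3881491  -1.78676472] 20.117834870208156
```

View pics/p4.png

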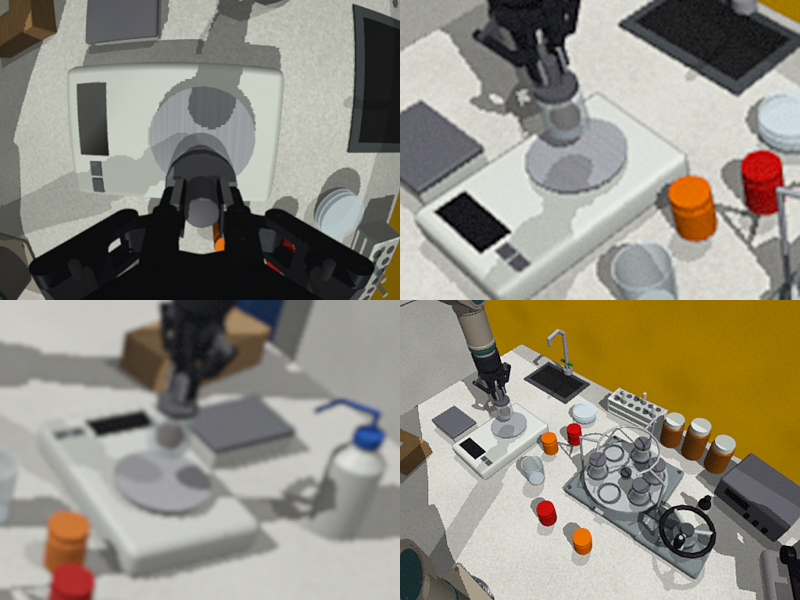

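The jar hangs upright over the pan. In the wrist view the pan's edges are at about (191,177), (328,177) and (259,101), full frame. I'll cast them onto z=66.

Run:
```python
from h import *
P=np.array([plane("wrist",np.array(p)*1.28,66)[:2] for p in((149,138),(255,140),(202,78),(162,105),(242,105),(153,158))])
A=np.c_[2*P,np.ones(len(P))]; x=np.linalg.lstsq(A,(P**2).sum(1),rcond=None)[0]; print(P.round(1),x[:2],np.sqrt(x[2]+x[0]**2+x[1]**2))
```

```text
[[456.2 360.1]
 [587.4 357.5]
 [521.6 432. ]
 [474.  400.5]
 [569.4 400.5]
 [459.8 334.2]] [521.18507817 361.7663364 ] 65.36363726024324
```

The pan estimates average to (519.5, 356), with a fitted radius of 65. I'll centre and descend, then creep.

carry_out(deltas=[0,0,0,0.005,0.002,0,1,0,0,0,0,0,0.015,1,0,0,0,0,0,0.015,1,0,0,0,0,0,0.01,1,0,0,0,0,0,0.006,1,0,0,0,0,0,0,1,0,0,0,0,0,0,1])

```text
clock: 21.05
eef_pos: [520.1, 359.0, 151.7]
tool_rot: [3.141, -0.0, 1.572]
force: [-0.3, 0.1, -1.2]
width: 20.1
gripper_force: 59.1
```

carry_out(deltas=[0,0,0,-0.002,0,0.003,1,0,0,0,0,0,0.002,1,0,0,0,0,0,0.001,1,0,0,0,0,0,0,1])

```text
clock: 21.55
eef_pos: [519.7, 356.9, 145.2]
tool_rot: [-3.141, -0.0, 1.572]
force: [-0.3, 0.0, -2.0]
width: 20.6
gripper_force: 59.1
```

carry_out(deltas=[0,0,0,0,0,0.001,1,0,0,0,0,0,0,1])

```text
clock: 21.8
eef_pos: [519.7, 356.9, 144.2]
tool_rot: [-3.142, 0.0, 1.572]
force: [-0.2, -0.1, -2.3]
width: 20.0
gripper_force: 59.1
```

carry_out(deltas=[0,0,0,0,0,0.0007,1,0,0,0,0,0,0,1])

```text
clock: 22.05
eef_pos: [519.8, 356.9, 143.6]
tool_rot: [3.142, -0.0, 1.572]
force: [0.7, 1.1, -1.3]
width: 20.1
gripper_force: 59.2
```

carry_out(deltas=[0,0,0,0,0,0.0007,1,0,0,0,0,0,0,1])

```text
clock: 22.3
eef_pos: [519.8, 357.0, 143.5]
tool_rot: [3.141, -0.001, 1.572]
force: [-1.8, -0.6, 4.2]
width: 20.1
gripper_force: 59.5
```

Contact at z 143.5, as predicted. I'll release and lift straight up.

carry_out(deltas=[0,0,0,0,0,0,0.4,0,0,0,0,0,0,0,0,0,0,0,0,0,-1,0,0,0,0,0,0,-1,0,0,0,0,0,0,-1,0,0,0,0,0,-0.02,-1,0,0,0,0,0,-0.04,-1,0,0,0,0,0,-0.05,-1,0,0,0,0,0,-0.05,-1,0,0,0,-0.04,0,0,-1,0,0,0,-0.04,0,0,-1,0,0,0,0,0,0,-1])

```text
clock: 23.8
eef_pos: [520.6, 272.6, 303.8]
tool_rot: [3.141, 0.001, 1.566]
force: [0.5, 0.9, 0.4]
width: 85.5
gripper_force: 0.0
```

Run:
```python
from h import *
import cv2
s=ctrl.read_state(); print(s["eef_pos"],s["force"],s["width"],s["clock"])
b=ctrl.get_image("wrist")[:,:,::-1];a=ctrl.get_image("side")[:,:,::-1]; d=ctrl.get_image("scene")[:,:,::-1]
r=lambda i:cv2.resize(i,(400,300),interpolation=cv2.INTER_CUBIC)
o=np.vstack([np.hstack([r(b),r(a[90:225,60:240])]),np.hstack([r(d[100:280,80:420]),r(a[140:350,200:420])])])
cv2.imwrite("pics/p5.png",o)
```

```text
[520.60466579 272.60866592 303.75759999] [0.53792301 0.92375538 0.44067118] 85.48626665913793 23.8
```

View pics/p5.png

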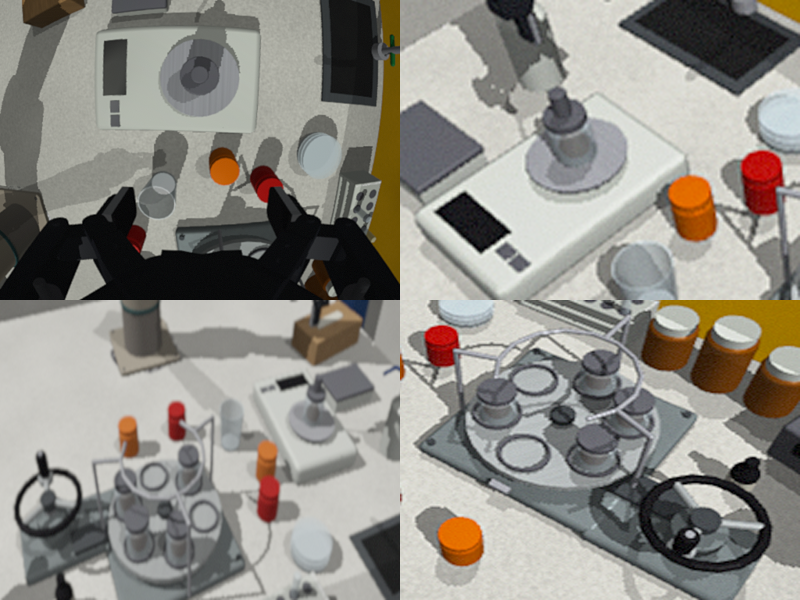

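The jar stands upright in the middle of the pan; both are centred at about (199,75) in the wrist tile. The other four jars are in their places and the bystanders are undisturbed. Handing in.

```bash
python3 -c "
from cell import ctrl
print(ctrl.finish_job())"
```

```text
the job is handed in; nothing more can be done
None
```

I wound the wheel two turns clockwise, set the handle jar upright in the middle of the balance pan, left the carousel within about 0.4° of its place with the other jars undisturbed, and handed the job in at about 24 s of the 72 s allowed.

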